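# Empty the drying hopper through its trap door

### The job

Two drop-bottom drying hoppers stand on the counter. Find the one holding the silver slotted clamping fork and pull the lever on its side towards you, so that its trap-door bottom swings open and the fork drops into the tray beneath; then push the lever back until the trap door is fully shut and held by its spring catch. Leave the other hopper, with the black plate in it, shut.

Things in the scene. Friction and masses are not known exactly. Their poses are not given: they have to be found in the camera images.
- hopper_fork: Fixed steel hopper, 150 (x) x 114 (y) mm, open rim 224 mm high, on four legs round a white tray (x -120 to 70, y -50 to 50, 40 mm high). Origin: on the counter below its centre; x to the back, y left. Its lever stands beside the right (-y) cheek; a black pin 12 mm thick, along y from -76 to -124 mm, ends it: grasp from above at y -101, fingers closing along x. The other hopper is alike.
- hopper_fork_gate (a joint): Trap-door angle q, rad: 0 shut, 1.2 open. Lever and door are rigid, axle along y at x 48, z 150 mm of the hopper; pin centre x = 48 + 110 sin(0.4 - q), z = 150 + 110 cos(0.4 - q) mm (shut 91, 251; open -31, 227); it may turn in the grip. A brass spring roller snaps in over the last 0.1 rad and holds q = 0; about 5 N at the pin to pass it. Outside it the door falls open.
- fork: Silver clamping fork with a long slot, 25 x 60 x 12 mm, lying on the trap door (150 mm above the counter) of hopper_fork at the start; origin at the centre of its underside. Another like it lies loose on the counter, as a bystander.
- plate: Black drilled plate, 46 x 60 x 8 mm, lying on the trap door of the other hopper (150 mm above the counter); origin at the centre of its underside. It must stay there.

How it is judged:
By the outcome, as a careful person would: the job done as asked, in the order asked, and still so for the second after the job is handed in, with the robot touching nothing.
It also fails if it takes over 38 s, if anything falls off the work surface, if the arm or the gripper's body presses on something with over 40 N, if the wrist force passes 120 N, or if a joint passes its speed limit or range.

### The arm

A 6-joint arm with a two-finger parallel gripper is mounted at the origin on a cart in front of the work surface, level with it; the furniture and walls round the work are solid. World frame = base frame: x ahead of the robot, y to its left, z up, the work surface at z = 0. Lengths are in m, angles in degrees, forces in N, time in s.
With the tool pointing down it reaches from about 0.275 to 1 m from the base axis. Payload 8.4 kg.
Tool frame: the origin (TCP) lies midway between the tips of the shut fingers; the grasp point (between the pads) lies 19 mm behind it (arm.grip_depth is the distance from the TCP to the grasp point, in m); z points along the fingers, y is the direction in which the jaws open and shut (so a half turn about z gives the same grasp; the last joint's range is limited). The gripper opens to 85 mm and grips with 20 to 120 N. Pads are 22 mm wide; open, the fingers measure 114 mm over their backs; the gripper's body (76 mm by 85 mm) begins 54 mm behind the grasp point. The pads swing forward as they close: fully open they stand 13 mm farther back than shut.
Start: joints at [70.279, 20.225, 93.587, -0, 66.188, -0.138], TCP at [0.209, 0.589, 0.231] pointing down, gripper open.
Joint ranges: [-150.9, 150.9], [-52.94, 120.26], [3.33, 152.33], [-74.26, 254.26], [0, 154.13], [-172.89, 172.89]. Speed limits (degrees/s): [127.2, 127.2, 159.86, 180, 180, 180].

### API

Orientations are given as a 3x3 rotation matrix whose columns are the frame's x, y, z axes.
In Python, from bench import arm gives the robot as it stands. The module is installed in compiled form; this text tells all that it offers.
- The arm moves only by the tool move_arm, never from a script. Its arguments are lists of equal length, an entry for each row: "jaw": the finger opening in m, from 0 to 0.0854; "dp": the shift along the tool's x, y, z in m, a list of three; "dr": the turn, a rotation vector about the tool's x, y, z in degrees, a list of three. In form: {"jaw": [jaw, ...], "dp": [[dx, dy, dz], ...], "dr": [[ax, ay, az], ...]}. A call has exactly 10 rows; each row shifts and turns the commanded pose from where the row before left it, along the tool's axes as they then stand; what a row does not reach is not made up. A row lasts 1/10 s, in which the tool goes at most 50 mm and 8.59 degrees, less where a joint would pass 70% of its speed; a pose out of reach is approached as far as the arm can. A call with a gripper value outside its range is refused whole. The fingers move at their own pace and stop on an object; "newtons" is the grip in N (left out, the last holds). Time passes only in rows, so rows that do not move let the fingers close, or fill a call up. It gives the time, the measured TCP pose, the force and the opening at its end, in the units of the state.
- arm.get_obs(): the state, without advancing time (a new reading comes with each control period).
- arm.snapshot(name): name is "scene" or "top" or "wrist"; returns a dict with "pixels" (480x640x3 uint8, blue, green, red), "depth" (480x640 float32, m along the optical axis (not along the pixel's ray), 0 where there is no reading), "intrinsics" (3x3 intrinsics, pixels), "camera_from_world" (4x4, takes a point from world to camera coordinates). Camera axes: x right, y down, z forward; pixel columns grow to the right and rows downward; lengths in m; the calibration is good to about 2 mm. A picture is of the moment at which its call begins.
- arm.hand_in(): hands the job in, once; it reports no verdict.
Trained networks look in a picture, given as the dict that the camera call returned (one of the last four; its "shot" number tells which), for a name from the list of things; names that differ only in an ending like _2 or _b are one class to them, and where a whole thing is asked for, a point or a joint stands for the part that bears it (a point fixed in the world has none). Each returns a list of dicts, best first, with "conf" (0 to 1); they miss things now and then, are a little off and sometimes report something else, mostly with a low value. They report only what shows in the picture. A call takes as long as a camera call.
- arm.search_frame(picture, thing): "box" ([left, top, right, bottom] as shares, 0 to 1, of the picture: columns of its width, rows of its height, round what is visible of it).
- arm.mark_of(picture, thing): "location" ([row, column] as shares, 0 to 1, of the picture: columns of its width, rows of its height: a listed point, or the origin of a listed thing).
The state is a dict: "time_s": time; "qpos": joint angles; "qd": joint speeds; "tau": joint torques, N m; "tool_pos": TCP position; "tool_rot": TCP orientation; "ft_force": force on the tool from outside, world axes, zero at the start; "moment": the same for the moment, N m; "opening": finger opening in m.
Only numpy, scipy, OpenCV 4.12 (cv2) and the standard library are available. Lean on these libraries where they do the work, as an engineer would, in place of code of your own. Each camera call takes 0.05 s, during which the arm holds its last target.

## Working session

There is one attempt and no reset: what is moved stays moved. The work goes in short steps, Python scripts to look and compute and a tool call to move; the robot and the scene stay as the last step left them, time stands still between calls to the robot, and variables do not carry over. Pictures are saved under pics/ and viewed, and the job is handed in when it is done.

Besides the shell and the picture viewer there is one more tool, called after "Request:" by a JSON object that holds its "api" and its "payload", one argument or row to a line. move_arm: Moves the arm, as the interface text tells. Its arguments: {"type":"object","properties":{"jaw":{"type":"array","items":{"type":"number"}},"dp":{"type":"array","items":{"type":"array","items":{"type":"number"}}},"dr":{"type":"array","items":{"type":"array","items":{"type":"number"}}},"newtons":{"type":"number"}},"required":["jaw","dp","dr"]}

```bash
mkdir -p pics; python3 - <<'E'
from bench import arm
import cv2
o=arm.get_obs(); print(o['time_s'],o['tool_pos'],o['tool_rot'],o['opening'])
for n in ["scene","top"]:
    p=arm.snapshot(n); cv2.imwrite(f"pics/{n}1.png",p["pixels"])
    print(n,p["intrinsics"],p["camera_from_world"])
    for t in ["hopper_fork","hopper_fork_gate","fork","plate"]:
        try:print(t,arm.search_frame(p,t),arm.mark_of(p,t))
        except Exception as e: print(t,e)
E
```

```text
0.0 [0.20930458 0.58840951 0.23056011] [[-9.42177767e-01  3.35113192e-01 -4.52160832e-04]
 [ 3.35113497e-01  9.42176853e-01 -1.31260070e-03]
 [-1.38543397e-05 -1.38822839e-03 -9.99999036e-01]] 0.08529959982533421
scene [[468.63824015   0.         318.41730655]
 [  0.         468.63824015 238.21014168]
 [  0.           0.           1.        ]] [[-0.59218792 -0.80576757  0.00721752  0.29103431]
 [-0.56871963  0.41159386 -0.71214358  0.39547341]
 [ 0.57085151 -0.42582757 -0.70199675  0.60889825]
 [ 0.          0.          0.          1.        ]]
hopper_fork [{'box': [0.2787, 0.341, 0.4881, 0.824], 'conf': 0.81}] [{'location': [0.6894, 0.3944], 'conf': 0.89}]
hopper_fork_gate it knows: fork, hopper_fork, plate
fork [{'box': [0.3453, 0.536, 0.3966, 0.5892], 'conf': 0.92}] [{'location': [0.5725, 0.3666], 'conf': 0.91}]
plate [] [{'location': [0.4008, 0.6427], 'conf': 0.55}]
top [[451.82002257   0.         326.44124793]
 [  0.         451.82002257 241.31256701]
 [  0.           0.           1.        ]] [[-0.15141192 -0.98845418  0.00572323  0.06269276]
 [-0.79425548  0.11821373 -0.59597295  0.49434746]
 [ 0.58841539 -0.09478312 -0.80298412  0.60655344]
 [ 0.          0.          0.          1.        ]]
hopper_fork [{'box': [0.3048, 0.3315, 0.473, 0.739], 'conf': 0.58}] [{'location': [0.6133, 0.3973], 'conf': 0.91}]
hopper_fork_gate it knows: fork, hopper_fork, plate
fork [{'box': [0.3394, 0.4919, 0.3995, 0.5437], 'conf': 0.92}] [{'location': [0.5144, 0.37], 'conf': 0.92}]
plate [{'box': [0.658, 0.4481, 0.7164, 0.4988], 'conf': 0.76}] [{'location': [0.4877, 0.682], 'conf': 0.8}]
```

View pics/scene1.png

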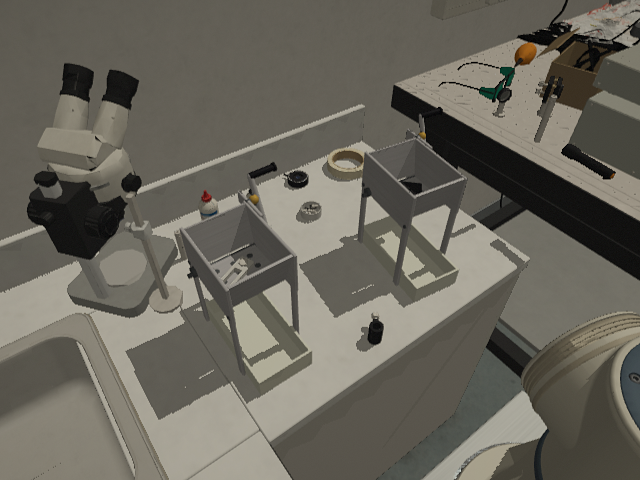

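View pics/top1.png

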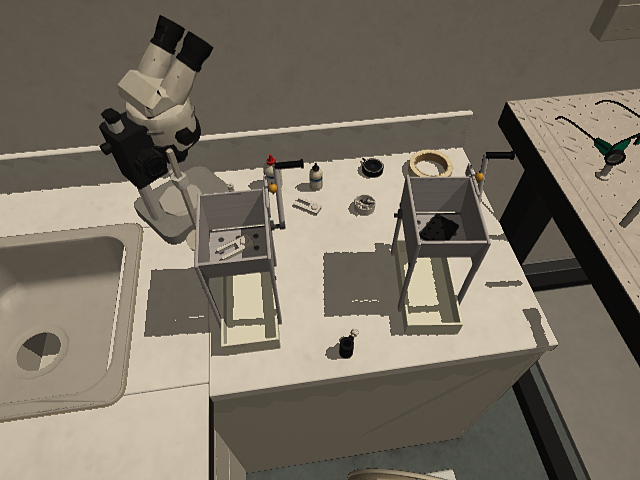

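The scene picture shows the fork hopper at left, with the fork at (235,268) and its black pin at about (262,170). The plate hopper is at right, with the plate at (412,187). In the top picture the fork's pin is at (288,164) and the rim spans about (197..270, 192..262). Next I'll enlarge these areas and triangulate.

```bash
cat > h.py <<'E'
import numpy as np, cv2
def unproj(p,u,v,d=None):
    K=p["intrinsics"];T=np.linalg.inv(p["camera_from_world"])
    if d is None: d=p["depth"][int(round(v)),int(round(u))]
    c=np.array([(u-K[0,2])/K[0,0]*d,(v-K[1,2])/K[1,1]*d,d,1]); return (T@c)[:3]
def atz(p,u,v,z):
    T=np.linalg.inv(p["camera_from_world"]);o=T[:3,3];q=unproj(p,u,v,1.0);r=q-o
    return o+r*(z-o[2])/r[2]
def proj(p,X):
    c=p["camera_from_world"]@np.append(X,1); q=p["intrinsics"]@c[:3]; return q[:2]/q[2]
def tri(ps,uvs):
    A=[]
    for p,(u,v) in zip(ps,uvs):
        P=p["intrinsics"]@p["camera_from_world"][:3]; A+= [u*P[2]-P[0],v*P[2]-P[1]]
    X=np.linalg.svd(np.array(A))[2][-1]; return X[:3]/X[3]
E
python3 - <<'E'
from bench import arm
from h import *
S=arm.snapshot("scene");T=arm.snapshot("top")
import pickle; pickle.dump((S,T),open("st.pkl","wb"))
a=cv2.resize(S["pixels"][140:320,160:310],None,fx=4,fy=4,interpolation=2)[:600]
b=cv2.resize(T["pixels"][140:290,180:330],None,fx=4,fy=4,interpolation=2)
cv2.imwrite("pics/s_z.png",a);cv2.imwrite("pics/t_z.png",b)
# depth-cloud: rim points
for n,p,(u0,v0,u1,v1) in (("S",S,(160,150,310,320)),("T",T,(180,150,320,300))):
    vv,uu=np.mgrid[v0:v1,u0:u1]
    d=p["depth"][v0:v1,u0:u1]; K=p["intrinsics"]
    c=np.stack([(uu-K[0,2])/K[0,0]*d,(vv-K[1,2])/K[1,1]*d,d,np.ones_like(d)],-1).reshape(-1,4)
    W=(c@np.linalg.inv(p["camera_from_world"]).T)[:,:3][d.ravel()>0]
    px=p["pixels"][v0:v1,u0:u1].reshape(-1,3)[d.ravel()>0].max(1)
    m=(W[:,2]>.212)&(W[:,2]<.227)
    r=cv2.minAreaRect(W[m][:,:2].astype(np.float32)); print(n,"rim",m.sum(),r,cv2.boxPoints(r))
    m=(W[:,2]>.235)&(W[:,2]<.27)&(px<60)
    print("pin",m.sum(),W[m].mean(0) if m.any() else 0,W[m].min(0),W[m].max(0))
E
```

```text
S rim 2074 ((0.5202939510345459, 0.12581805884838104), (0.14024700224399567, 0.17504487931728363), 89.4122543334961) [[0.4320568  0.05659604]
 [0.6070925  0.05480045]
 [0.6085311  0.19504008]
 [0.4334954  0.19683567]]
pin 204 [0.59515675 0.03633933 0.25422793] [0.59023965 0.01329797 0.24639034] [0.60484274 0.06163809 0.2591759 ]
T rim 1677 ((0.5201636552810669, 0.12528792023658752), (0.14030060172080994, 0.17425985634326935), 89.34172058105469) [[0.43223354 0.05614328]
 [0.60648185 0.05414122]
 [0.60809374 0.19443256]
 [0.43384546 0.19643462]]
pin 195 [0.5960427  0.03690781 0.25611228] [0.59073862 0.01340597 0.2495499 ] [0.60381842 0.06343236 0.26230364]
```

View pics/s_z.png

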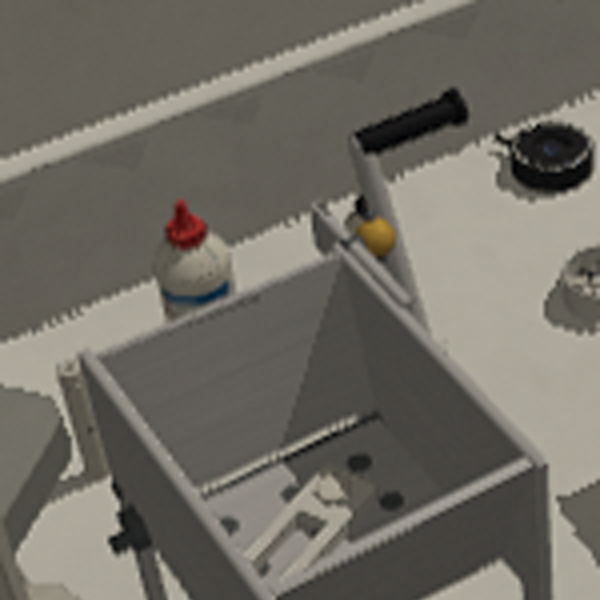

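View pics/t_z.png

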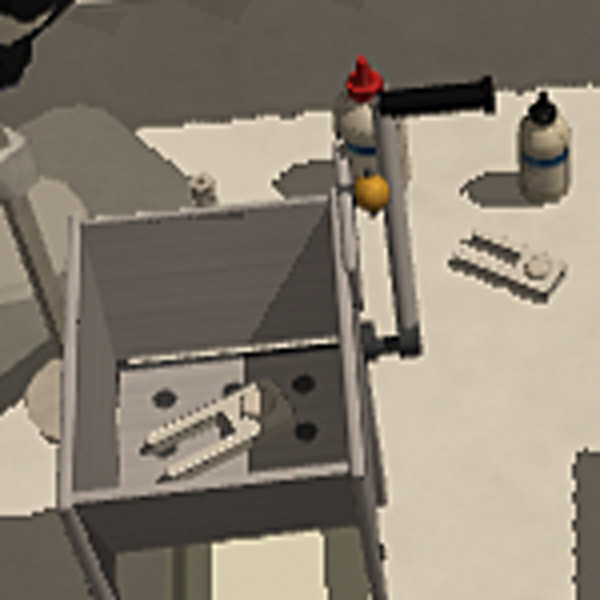

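```bash
python3 - <<'E'
import pickle
from h import *
S,T=pickle.load(open("st.pkl","rb"))
for n,p,(u0,v0,u1,v1) in (("S",S,(160,150,310,320)),("T",T,(180,150,320,300))):
    vv,uu=np.mgrid[v0:v1,u0:u1]
    d=p["depth"][v0:v1,u0:u1]; K=p["intrinsics"]
    c=np.stack([(uu-K[0,2])/K[0,0]*d,(vv-K[1,2])/K[1,1]*d,d,np.ones_like(d)],-1).reshape(-1,4)
    W=(c@np.linalg.inv(p["camera_from_world"]).T)[:,:3][d.ravel()>0]
    px=p["pixels"][v0:v1,u0:u1].reshape(-1,3)[d.ravel()>0].max(1)
    m=(W[:,2]>.217)&(W[:,2]<.229)
    im=np.zeros((440,440),np.uint8)
    xy=((W[m][:,:2]-[.40,.02])*2000).astype(int); ok=((xy>=0)&(xy<440)).all(1); xy=xy[ok]; im[439-xy[:,0],439-xy[:,1]]=255
    cv2.imwrite(f"pics/rim{n}.png",im)
    # front wall outer: points with z .16-.21 and x<.46
    f=(W[:,2]>.165)&(W[:,2]<.215)&(W[:,0]<.452)&(W[:,0]>.42)&(W[:,1]>.075)&(W[:,1]<.185)
    if f.sum()>20:
        k=np.polyfit(W[f][:,1],W[f][:,0],1); print(n,"front wall",f.sum(),k,np.degrees(np.arctan(-k[0])), np.polyval(k,.13), W[f][:,1].min(),W[f][:,1].max())
    f=(W[:,2]>.165)&(W[:,2]<.215)&(W[:,0]>.56)&(W[:,0]<.60)&(W[:,1]>.09)&(W[:,1]<.17)
    if f.sum()>20:
        k=np.polyfit(W[f][:,1],W[f][:,0],1); print(n,"back wall inner",f.sum(),np.degrees(np.arctan(-k[0])), np.polyval(k,.13))
    m=(W[:,2]>.235)&(W[:,2]<.27)&(px<60)
    k=np.polyfit(W[m][:,1],W[m][:,0],1);print("pin slope",np.degrees(np.arctan(-k[0])),np.polyval(k,.037))
E
```

```text
S front wall 805 [0.06584331 0.43546656] -3.7671061271336534 0.44402618775689845 0.08195914203041677 0.1848725944207797
S back wall inner 1333 -0.746648163543122 0.5675072225614881
pin slope -0.6928610934507198 0.5951647347285166
T front wall 498 [0.0764756  0.43455879] -4.373216788303031 0.4445006201288001 0.08184289478514148 0.18499913942959403
T back wall inner 1121 -0.5632788737027062 0.567784910371309
pin slope -1.314325111428622 0.5960448168018515
```

View pics/rimT.png

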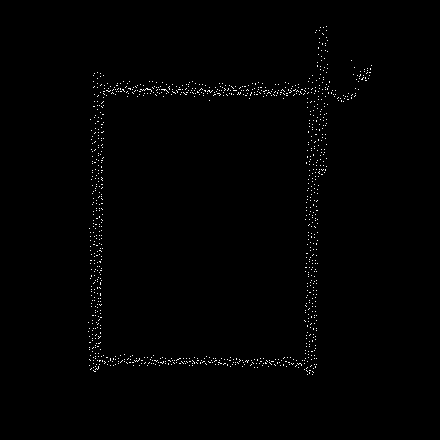

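View pics/rimS.png

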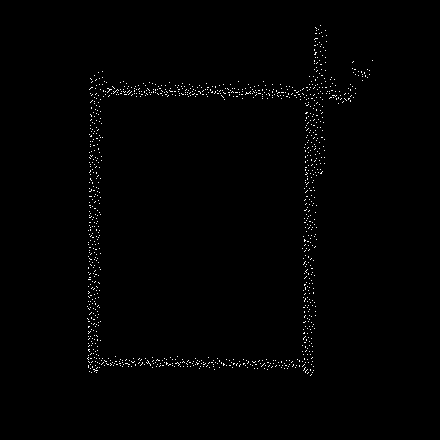

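The rim maps agree. The rim centre is about (0.508, 0.137), yaw about -0.8°, and the pin centre about (0.598, 0.037, 0.251), with the text's geometry matching. Next I'll triangulate the pin ends in both views and check for obstacles along the way.

```bash
python3 - <<'E'
import pickle
from h import *
S,T=pickle.load(open("st.pkl","rb"))
# pin ends from crops (axis midline)
for s,t in (((160+362/4,140+140/4),(180+384/4,140+101/4)),((160+458/4,140+105/4),(180+490/4,140+95/4))):
    X=tri([S,T],[s,t]); print("pin end",X.round(4))
h=[]
for p in (S,T):
    vv,uu=np.mgrid[0:480,0:640];d=p["depth"];K=p["intrinsics"]
    c=np.stack([(uu-K[0,2])/K[0,0]*d,(vv-K[1,2])/K[1,1]*d,d,np.ones_like(d)],-1).reshape(-1,4)
    h.append((c@np.linalg.inv(p["camera_from_world"]).T)[:,:3][d.ravel()>0])
W=np.vstack(h)
m=(W[:,2]>.2)&(W[:,0]>-.1)&(W[:,0]<.9)&(abs(W[:,1])<.8)
g={}
for x,y,z in W[m]:
    k=(round(x/.06),round(y/.06)); g[k]=max(g.get(k,0),z)
for i in range(15,-2,-1): print(f"{i*.06:.2f}",*[f"{int(1000*g.get((i,j),0)):4d}" for j in range(12,-8,-1)])
print("y",[round(j*.06,2) for j in range(12,-8,-1)])
m=(abs(W[:,1]-.04)<.1)&(W[:,0]>.61)&(W[:,0]<.8)&(W[:,2]>.05); print(np.percentile(W[m],[1,50,99],axis=0))
E
```

```text
pin end [0.6003 0.0576 0.2521]
pin end [0.598  0.0136 0.2518]
0.90    0    0  242  350  418  416  412  480  479  468  457  446  435  424  413  402  391  379  368  361
0.84    0    0    0    0    0    0    0  328  387  384    0    0    0    0    0    0    0    0    0    0
0.78    0    0    0    0    0    0  227  324  343  387  372    0    0    0    0    0    0    0    0    0
0.72    0    0    0    0    0    0  299  316  333  336    0    0    0    0    0    0    0    0    0    0
0.66    0    0    0    0    0    0  260  266  260    0    0    0    0    0    0    0    0    0    0    0
0.60    0    0    0    0    0    0    0    0    0  227  228  260  262    0    0  225    0  258  257    0
0.54    0    0    0    0    0    0    0    0    0  227  218  230    0    0    0  227  229  259  260    0
0.48    0    0    0    0    0    0    0    0    0  227    0  227    0    0  226  226  227    0    0    0
0.42    0    0    0    0    0    0    0    0    0  226  226  226    0    0  226  226  227    0    0    0
0.36    0    0    0    0    0    0    0    0    0    0    0    0    0    0    0    0    0    
[... 291 characters left out ...]
    0    0    0    0    0    0    0
0.12    0    0    0    0    0    0    0    0    0    0    0  330  361  362    0    0    0    0    0    0
0.06    0    0    0    0    0    0    0    0    0    0    0  378  378  363    0    0    0    0    0    0
0.00    0    0    0    0    0    0    0    0    0    0    0  376    0    0    0    0    0    0    0    0
-0.06    0    0    0    0    0    0    0    0    0    0    0    0    0    0    0    0    0    0    0    0
y [0.72, 0.66, 0.6, 0.54, 0.48, 0.42, 0.36, 0.3, 0.24, 0.18, 0.12, 0.06, 0.0, -0.06, -0.12, -0.18, -0.24, -0.3, -0.36, -0.42]
[[ 0.76787844 -0.03994611  0.05021909]
 [ 0.78681496  0.0672936   0.06359765]
 [ 0.79965026  0.08646936  0.09375944]]
```

```bash
cat > plan.py <<'E'
import numpy as np
from scipy.spatial.transform import Rotation as R
def plan(p,Rm,wps,yaw_per):
    rows=[]
    for i,w in enumerate(wps):
        d=np.round(Rm.T@(np.array(w)-p),3); rows.append(d.tolist()); p=p+Rm@d
        Rm=Rm@R.from_rotvec([0,0,yaw_per],degrees=True).as_matrix()
    return rows,p,Rm
E
python3 - <<'E'
from bench import arm
from plan import *
o=arm.get_obs();p=np.array(o['tool_pos']);Rm=np.array(o['tool_rot'])
tgt=np.array([.598,.0365]);w=[]
for i in range(1,21):
    xy=p[:2]+(tgt-p[:2])*i/20; w.append([*xy,min(.231+.02*i,.331)])
r,pe,Re=plan(p,Rm,w,3.56)
print(r[:10]);print(r[10:]);print(pe,Re)
E
```

```text
[[-0.028, -0.02, -0.02], [-0.028, -0.017, -0.02], [-0.03, -0.016, -0.02], [-0.031, -0.014, -0.02], [-0.031, -0.012, -0.02], [-0.033, -0.011, 0.0], [-0.032, -0.008, 0.0], [-0.033, -0.006, 0.0], [-0.034, -0.004, 0.0], [-0.034, -0.002, 0.0]]
[[-0.033, 0.0, 0.0], [-0.034, 0.003, 0.0], [-0.034, 0.004, 0.0], [-0.033, 0.007, 0.0], [-0.032, 0.008, 0.0], [-0.033, 0.011, 0.0], [-0.031, 0.012, 0.0], [-0.03, 0.014, 0.0], [-0.03, 0.017, 0.0], [-0.029, 0.018, 0.0]]
[0.59833677 0.03613011 0.33128189] [[ 1.36190590e-02  9.99907256e-01 -5.57417056e-06]
 [ 9.99907256e-01 -1.36190588e-02  3.17290603e-05]
 [ 3.16502026e-05 -6.00577353e-06 -9.99999999e-01]]
```

Request:
{"api": "move_arm", "payload": {
  "jaw": [0.05,0.05,0.05,0.05,0.05,0.05,0.05,0.05,0.05,0.05],
  "dp": [
    [-0.028,-0.02,-0.02],
    [-0.028,-0.017,-0.02],
    [-0.03,-0.016,-0.02],
    [-0.031,-0.014,-0.02],
    [-0.031,-0.012,-0.02],
    [-0.033,-0.011,0.0],
    [-0.032,-0.008,0.0],
    [-0.033,-0.006,0.0],
    [-0.034,-0.004,0.0],
    [-0.034,-0.002,0.0]
  ],
  "dr": [
    [0,0,3.56],
    [0,0,3.56],
    [0,0,3.56],
    [0,0,3.56],
    [0,0,3.56],
    [0,0,3.56],
    [0,0,3.56],
    [0,0,3.56],
    [0,0,3.56],
    [0,0,3.56]
  ],
  "newtons": 30
}}

```text
time_s: 1.9
tool_pos: [0.4044, 0.311, 0.3315]
tool_rot: [[-0.569, 0.822, 0.0], [0.822, 0.569, 0.0], [-0.0, 0.0, -1.0]]
ft_force: [0.4, 1.3, -0.9]
opening: 0.0499
```

Request:
{"api": "move_arm", "payload": {
  "jaw": [0.05,0.05,0.05,0.05,0.05,0.05,0.05,0.05,0.05,0.05],
  "dp": [
    [-0.033,0.0,0.0],
    [-0.034,0.003,0.0],
    [-0.034,0.004,0.0],
    [-0.033,0.007,0.0],
    [-0.032,0.008,0.0],
    [-0.033,0.011,0.0],
    [-0.031,0.012,0.0],
    [-0.03,0.014,0.0],
    [-0.03,0.017,0.0],
    [-0.029,0.018,0.0]
  ],
  "dr": [
    [0,0,3.56],
    [0,0,3.56],
    [0,0,3.56],
    [0,0,3.56],
    [0,0,3.56],
    [0,0,3.56],
    [0,0,3.56],
    [0,0,3.56],
    [0,0,3.56],
    [0,0,3.56]
  ]
}}

```text
time_s: 2.9
tool_pos: [0.599, 0.0348, 0.3314]
tool_rot: [[0.016, 1.0, 0.0], [1.0, -0.016, 0.0], [0.0, 0.0, -1.0]]
ft_force: [-0.7, 0.9, 1.3]
opening: 0.0503
```

```bash
python3 - <<'E'
from bench import arm
from h import *
o=arm.get_obs(); print(o['time_s'],o['tool_pos'],o['tool_rot'],o['opening'],o['ft_force'],o['qpos'])
p=arm.snapshot("wrist"); cv2.imwrite("pics/w1.png",p["pixels"])
print(proj(p,np.array([.598,.0365,.251])),proj(p,np.array([.6,.0576,.251])),proj(p,np.array([.598,.0136,.251])))
E
```

```text
2.9 [0.59904083 0.03482086 0.33139111] [[ 1.62734732e-02  9.99867543e-01  2.65231596e-04]
 [ 9.99867577e-01 -1.62734858e-02  4.54146432e-05]
 [ 4.97248704e-05  2.64457420e-04 -9.99999964e-01]] 0.05026242266605948 [-0.72434662  0.94821754  1.31189907] [3.18249917e+00 1.35348499e+01 8.99597274e+01 1.80431518e-03
 7.64901050e+01 4.11452077e+00]
[315.59300817 246.04124248] [317.895101   217.24165463] [316.18913541 275.50993561]
```

View pics/w1.png

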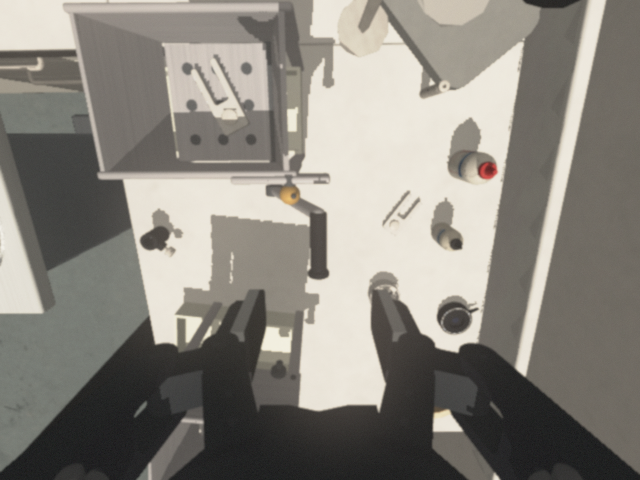

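The pin lies at (318, 210..277), within about 2 px of where I predicted it, so I'm descending and grasping.

Request:
{"api": "move_arm", "payload": {
  "jaw": [0.05,0.05,0.05,0.05,0.05,0.05,0.012,0.0,0.0,0.0],
  "dp": [
    [0.002,0,0.02],
    [0,0,0.025],
    [0,0,0.025],
    [0,0,0.019],
    [0,0,0.01],
    [0,0,0],
    [0,0,0],
    [0,0,0],
    [0,0,0],
    [0,0,0]
  ],
  "dr": [
    [0,0,0],
    [0,0,0],
    [0,0,0],
    [0,0,0],
    [0,0,0],
    [0,0,0],
    [0,0,0],
    [0,0,0],
    [0,0,0],
    [0,0,0]
  ],
  "newtons": 30
}}

```text
time_s: 3.95
tool_pos: [0.5992, 0.0381, 0.2335]
tool_rot: [[0.014, 1.0, 0.002], [1.0, -0.014, 0.0], [0.0, 0.002, -1.0]]
ft_force: [1.3, -0.8, 2.8]
opening: 0.0104
```

```bash
python3 - <<'E'
from bench import arm
from h import *
o=arm.get_obs(); print(o['time_s'],o['tool_pos'],o['opening'],o['ft_force'])
a=arm.snapshot("top"); b=arm.snapshot("scene")
cv2.imwrite("pics/g.png",np.hstack([cv2.resize(x["pixels"][80:320,160:360],(400,480)) for x in (a,b)]))
E
```

```text
3.95 [0.59917744 0.0381219  0.23345422] 0.010366170214682866 [ 1.26393579 -0.84421369  2.77426474]
```

View pics/g.png

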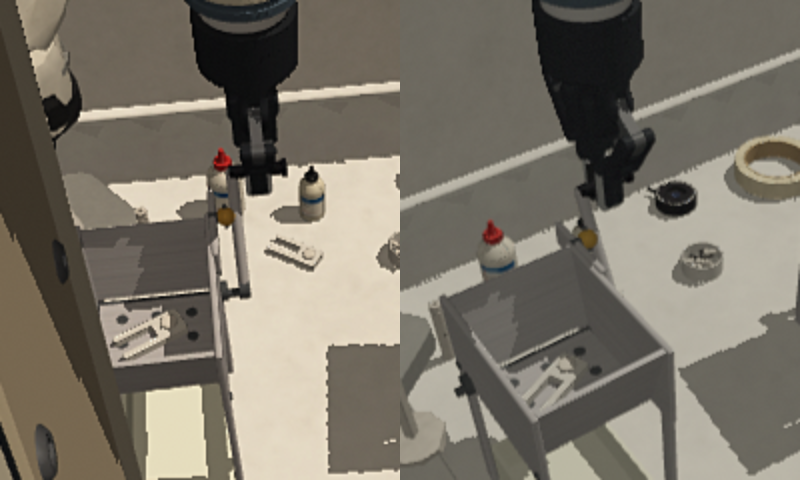

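```bash
python3 - <<'E'
import numpy as np
f=lambda q:np.array([np.sin(.4-q),-np.cos(.4-q)])*.110
q=np.linspace(0,1.2,13); c=f(0)
for a in q[1:]:
    d=np.round(f(a)-c,4); c=c+d; print([0,*d.tolist()])
E
```

```text
[0, -0.0103, -0.0038]
[0, -0.0107, -0.0027]
[0, -0.0109, -0.0016]
[0, -0.0109, -0.0006]
[0, -0.011, 0.0006]
[0, -0.0109, 0.0016]
[0, -0.0106, 0.0027]
[0, -0.0104, 0.0038]
[0, -0.0099, 0.0048]
[0, -0.0093, 0.0057]
[0, -0.0088, 0.0067]
[0, -0.008, 0.0075]
```

Request:
{"api": "move_arm", "payload": {
  "jaw": [0,0,0,0,0,0,0,0,0,0],
  "dp": [
    [0,-0.0103,-0.0038],
    [0,-0.0107,-0.0027],
    [0,-0.0109,-0.0016],
    [0,-0.0109,-0.0006],
    [0,-0.011,0.0006],
    [0,-0.0109,0.0016],
    [0,-0.0106,0.0027],
    [0,-0.0104,0.0038],
    [0,-0.0099,0.0048],
    [0,-0.0093,0.0057]
  ],
  "dr": [
    [0,0,0],
    [0,0,0],
    [0,0,0],
    [0,0,0],
    [0,0,0],
    [0,0,0],
    [0,0,0],
    [0,0,0],
    [0,0,0],
    [0,0,0]
  ]
}}

```text
time_s: 5.05
tool_pos: [0.4926, 0.0395, 0.2212]
tool_rot: [[0.014, 1.0, 0.0], [1.0, -0.014, -0.0], [-0.0, 0.0, -1.0]]
ft_force: [1.0, -0.9, 1.9]
opening: 0.011
```

Request:
{"api": "move_arm", "payload": {
  "jaw": [0,0,0,0,0,0,0,0,0,0],
  "dp": [
    [0,-0.0088,0.0067],
    [0,-0.008,0.0075],
    [0,0,0],
    [0,0,0],
    [0,0,0],
    [0,0,0],
    [0,0,0],
    [0,0,0],
    [0,0,0],
    [0,0,0]
  ],
  "dr": [
    [0,0,0],
    [0,0,0],
    [0,0,0],
    [0,0,0],
    [0,0,0],
    [0,0,0],
    [0,0,0],
    [0,0,0],
    [0,0,0],
    [0,0,0]
  ]
}}

```text
time_s: 6.05
tool_pos: [0.4772, 0.0397, 0.2078]
tool_rot: [[0.014, 1.0, 0.001], [1.0, -0.014, -0.0], [-0.0, 0.001, -1.0]]
ft_force: [3.6, -1.3, 5.8]
opening: 0.0108
```

```bash
python3 - <<'E'
from bench import arm
from h import *
o=arm.get_obs(); print(o['time_s'],o['tool_pos'],o['opening'],o['ft_force'])
a=arm.snapshot("top"); b=arm.snapshot("scene")
for p in (a,b): print(arm.mark_of(p,"fork"),arm.search_frame(p,"fork"))
cv2.imwrite("pics/g2.png",np.hstack([cv2.resize(x["pixels"][120:400,150:350],(400,560)) for x in (a,b)]))
E
```

```text
6.05 [0.47722774 0.03973771 0.20775252] 0.01075682124367762 [ 3.55579121 -1.25431295  5.78007402]
[{'location': [0.6754, 0.3908], 'conf': 0.87}] [{'box': [0.3648, 0.6598, 0.4228, 0.7013], 'conf': 0.91}]
[{'location': [0.7433, 0.4156], 'conf': 0.92}] [{'box': [0.3892, 0.715, 0.4475, 0.7777], 'conf': 0.77}]
```

View pics/g2.png

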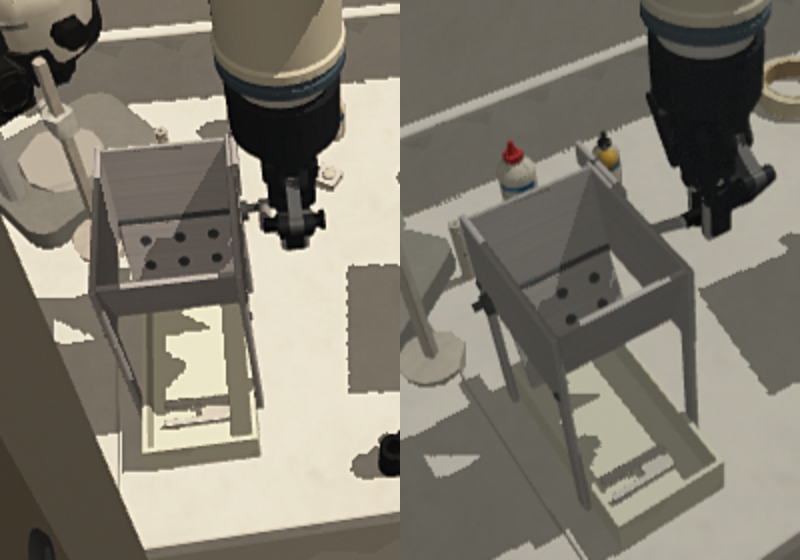

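The fork lies at the front of the tray, at about (195,415) in the left crop. Now I'm pushing the lever back along the same arc.

Request:
{"api": "move_arm", "payload": {
  "jaw": [0,0,0,0,0,0,0,0,0,0],
  "dp": [
    [0,0.008,-0.0075],
    [0,0.0088,-0.0067],
    [0,0.0093,-0.0057],
    [0,0.0099,-0.0048],
    [0,0.0104,-0.0038],
    [0,0.0106,-0.0027],
    [0,0.0109,-0.0016],
    [0,0.011,-0.0006],
    [0,0.0109,0.0006],
    [0,0.0109,0.0016]
  ],
  "dr": [
    [0,0,0],
    [0,0,0],
    [0,0,0],
    [0,0,0],
    [0,0,0],
    [0,0,0],
    [0,0,0],
    [0,0,0],
    [0,0,0],
    [0,0,0]
  ]
}}

```text
time_s: 7.35
tool_pos: [0.5779, 0.0383, 0.2385]
tool_rot: [[0.014, 1.0, -0.001], [1.0, -0.014, -0.0], [-0.0, -0.001, -1.0]]
ft_force: [-6.4, -2.0, 8.7]
opening: 0.0107
```

Request:
{"api": "move_arm", "payload": {
  "jaw": [0,0,0,0,0,0,0,0,0,0],
  "dp": [
    [0,0.0054,0.0013],
    [0,0.0053,0.0014],
    [0,0.0052,0.0019],
    [0,0.0051,0.0019],
    [0,0,0],
    [0,0,0],
    [0,0,0],
    [0,0,0],
    [0,0,0],
    [0,0,0]
  ],
  "dr": [
    [0,0,0],
    [0,0,0],
    [0,0,0],
    [0,0,0],
    [0,0,0],
    [0,0,0],
    [0,0,0],
    [0,0,0],
    [0,0,0],
    [0,0,0]
  ]
}}

```text
time_s: 8.35
tool_pos: [0.5985, 0.0381, 0.2323]
tool_rot: [[0.014, 1.0, 0.0], [1.0, -0.014, 0.0], [0.0, 0.0, -1.0]]
ft_force: [3.4, 0.6, -3.8]
opening: 0.0109
```

Request:
{"api": "move_arm", "payload": {
  "jaw": [0,0,0,0,0,0,0,0,0,0],
  "dp": [
    [0,0.001,0.0004],
    [0,0.001,0.0004],
    [0,0.001,0.0004],
    [0,0,0],
    [0,0,0],
    [0,0,0],
    [0,0,0],
    [0,0,0],
    [0,0,0],
    [0,0,0]
  ],
  "dr": [
    [0,0,0],
    [0,0,0],
    [0,0,0],
    [0,0,0],
    [0,0,0],
    [0,0,0],
    [0,0,0],
    [0,0,0],
    [0,0,0],
    [0,0,0]
  ]
}}

```text
time_s: 9.35
tool_pos: [0.5995, 0.0381, 0.2317]
tool_rot: [[0.014, 1.0, -0.004], [1.0, -0.014, 0.0], [-0.0, -0.004, -1.0]]
ft_force: [-9.9, 1.1, 10.7]
opening: 0.0108
```

```bash
python3 - <<'E'
from bench import arm
from h import *
a=arm.snapshot("top"); b=arm.snapshot("scene")
cv2.imwrite("pics/g3.png",np.hstack([cv2.resize(x["pixels"][120:400,150:350],(400,560)) for x in (a,b)]))
E
```

```text
(no output)
```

View pics/g3.png

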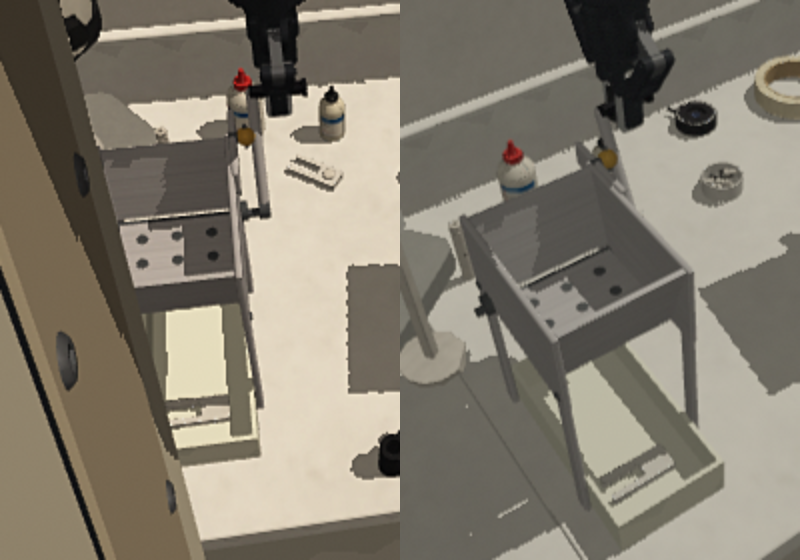

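The reaction of about 14 N shows the door is on its stop. I'll ease the load off, release, and rise.

Request:
{"api": "move_arm", "payload": {
  "jaw": [0,0,0.015,0.025,0.04,0.05,0.05,0.05,0.05,0.05],
  "dp": [
    [0,-0.0015,-0.0006],
    [0,0,0],
    [0,0,0],
    [0,0,0],
    [0,0,0],
    [0,0,0],
    [0,0,-0.005],
    [0,0,-0.015],
    [0,0,-0.03],
    [0,0,-0.03]
  ],
  "dr": [
    [0,0,0],
    [0,0,0],
    [0,0,0],
    [0,0,0],
    [0,0,0],
    [0,0,0],
    [0,0,0],
    [0,0,0],
    [0,0,0],
    [0,0,0]
  ]
}}

```text
time_s: 10.45
tool_pos: [0.5998, 0.038, 0.3135]
tool_rot: [[0.014, 1.0, -0.0], [1.0, -0.014, -0.0], [-0.0, -0.0, -1.0]]
ft_force: [-0.2, 0.4, 0.0]
opening: 0.0498
```

Request:
{"api": "move_arm", "payload": {
  "jaw": [0.05,0.05,0.05,0.05,0.05,0.05,0.05,0.05,0.05,0.05],
  "dp": [
    [0,0,-0.03],
    [0,0,-0.03],
    [0,0,-0.02],
    [0.02,-0.03,0],
    [0.02,-0.03,0],
    [0.02,-0.03,0],
    [0,0,0],
    [0,0,0],
    [0,0,0],
    [0,0,0]
  ],
  "dr": [
    [0,0,0],
    [0,0,0],
    [0,0,0],
    [0,0,0],
    [0,0,0],
    [0,0,0],
    [0,0,0],
    [0,0,0],
    [0,0,0],
    [0,0,0]
  ]
}}

```text
time_s: 11.45
tool_pos: [0.5114, 0.0988, 0.3919]
tool_rot: [[0.014, 1.0, 0.0], [1.0, -0.014, -0.0], [-0.0, 0.0, -1.0]]
ft_force: [0.7, 0.2, 0.7]
opening: 0.0502
```

```bash
python3 - <<'E'
from bench import arm
from h import *
o=arm.get_obs(); print(o['time_s'],o['tool_pos'],o['ft_force'])
a=arm.snapshot("top"); b=arm.snapshot("scene"); w=arm.snapshot("wrist")
for p,n in ((a,"top"),(b,"scene"),(w,"wrist")):
    print(n,"fork",arm.mark_of(p,"fork"),"plate",arm.mark_of(p,"plate"))
    vv,uu=np.mgrid[0:480,0:640];d=p["depth"];K=p["intrinsics"]
    c=np.stack([(uu-K[0,2])/K[0,0]*d,(vv-K[1,2])/K[1,1]*d,d,np.ones_like(d)],-1).reshape(-1,4)
    W=(c@np.linalg.inv(p["camera_from_world"]).T)[:,:3]
    m=(d.ravel()>0)&(W[:,2]>.235)&(W[:,2]<.275)&(p["pixels"].reshape(-1,3).max(1)<60)&(abs(W[:,0]-.59)<.08)&(abs(W[:,1]-.037)<.04)
    if m.any(): print("pin",m.sum(),W[m].mean(0),W[m].min(0),W[m].max(0))
cv2.imwrite("pics/e1.png",np.hstack([cv2.resize(x["pixels"][100:380,150:350],(400,560)) for x in (a,b)]))
cv2.imwrite("pics/e2.png",w["pixels"])
E
```

```text
11.45 [0.51139824 0.09882121 0.39185836] [0.73128009 0.1772513  0.68144234]
top fork [{'location': [0.6754, 0.3866], 'conf': 0.86}] plate [{'location': [0.4837, 0.6797], 'conf': 0.76}]
pin 196 [0.59598607 0.03707238 0.2562055 ] [0.58996122 0.01326176 0.2501181 ] [0.60744916 0.06342858 0.26073374]
scene fork [{'location': [0.7413, 0.4223], 'conf': 0.6}] plate [{'location': [0.4, 0.6389], 'conf': 0.73}]
pin 200 [0.59527095 0.0365085  0.25420427] [0.5893359  0.01384062 0.2467857 ] [0.60495721 0.06133673 0.25914086]
wrist fork [{'location': [0.329, 0.4211], 'conf': 0.61}] plate []
```

View pics/e1.png

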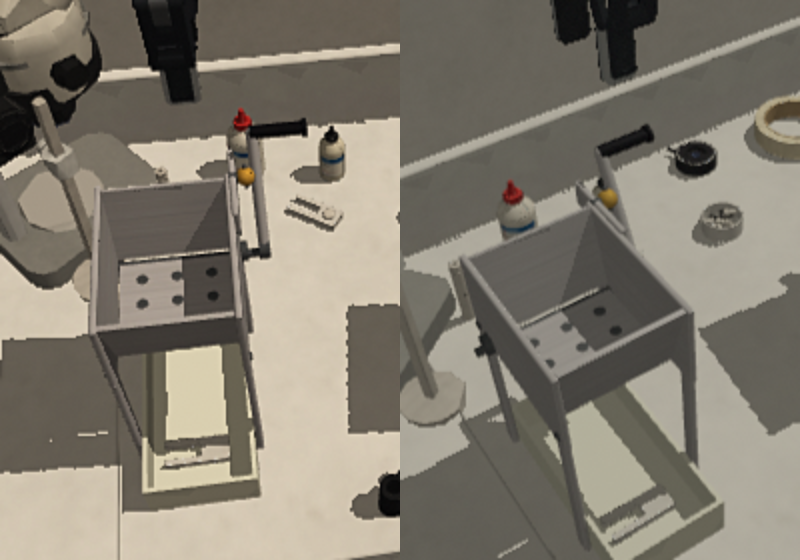

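View pics/e2.png

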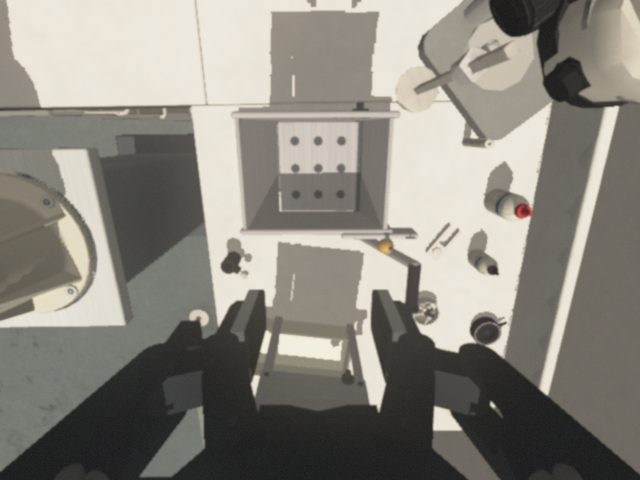

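The pictures show the hopper empty and shut (holes at (318,168) in the wrist view). The pin is within about 0.5 mm of its starting position in both views, the fork is in the tray, and the plate is still in its hopper, so I'm handing in.

```bash
python3 -c "
from bench import arm
print(arm.hand_in())"
```

```text
the job is handed in; nothing more can be done
None
```

I pulled the fork hopper's lever towards the robot until the trap door was fully open, and the fork dropped into the tray. I then pushed the lever back through the catch onto its stop, released it, raised the gripper clear and handed in at about 11.6 s.

- **Trap door:** after release, the lever pin measured within about 0.5 mm of its starting position in both the scene and top cameras. The door looked shut and the hopper was empty in all three views.
- **Fork:** it was lying in the front of the tray in the last scene and top pictures.
- **Other hopper:** I did not touch it, and the plate was found where it started, within about 2 pixels.
- **Forces:** the highest wrist force in the move reports was about 15 N, while pressing the door onto its stop.
- **One false detection:** in the last wrist picture the detector reported a fork with confidence 0.61. I did not follow it up, because the picture shows the hopper empty there.

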